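Check a cam jack at full lift

ROBOT

A 6-joint arm with a two-finger parallel gripper is mounted at the origin on a cart in front of the work surface, level with it; the furniture and walls round the work are solid. World frame = base frame: x ahead of the robot, y to its left, z up, the work surface at z = 0. Lengths are in mm, angles in rad, forces in N, time in s.
With the tool pointing down it reaches from about 275 to 750 mm from the base axis. Payload 10.2 kg.
Tool frame: the origin (TCP) lies at the very end of the fingers, on their centre line; the grasp point (between the pads) lies 19 mm behind it; x points along the fingers, y is the direction in which the jaws open and shut, and the axes are right-handed (so a half turn about x gives the same grasp; the last joint's range is limited). The gripper opens to 85 mm and grips with 20 to 120 N. Pads are 22 mm wide; open, the fingers measure 114 mm over their backs; the gripper's body (76 mm by 85 mm) begins 54 mm behind the grasp point. The pads swing forward as they close: fully open they stand 13 mm farther back than shut.
Start: joints at [-1.359, 0.313, 1.498, -0, 1.331, -0.223], TCP at [221.134, -476.163, 231.294] pointing down, gripper open.
Joint ranges: [-2.94, 2.94], [-0.97, 2.17], [0.19, 2.56], [-1.23, 4.37], [0.02, 3.11], [-2.88, 2.88]. Speed limits (rad/s): [2.39, 2.39, 3.01, 3.14, 3.14, 3.14].

INTERFACE

Orientations are given as a unit quaternion [w, x, y, z].
In Python, from rig import ctrl gives the robot as it stands. The module is installed in compiled form; this text tells all that it offers.
- The arm moves only by the tool move_arm, never from a script. Its argument "targets" is a list that holds one entry, the list of rows, each a list of 7 numbers: the opening, from 0 (shut) to 1 (fully open), then the shift along the tool's x, y, z each as a share of 150 mm, from -1 to 1, then the turn, a rotation vector about the tool's x, y, z each as a share of 60 degrees, from -1 to 1. A call has 1 to 5 rows; each row shifts and turns the commanded pose from where the row before left it, along the tool's axes as they then stand; what a row does not reach is not made up. A row lasts 1/10 s, in which the tool goes at most 50 mm and 8.59 degrees, less where a joint would pass 70% of its speed; a pose out of reach is approached as far as the arm can. A call with a number of a shift or a turn outside -1 to 1 is refused whole. A call with a gripper value outside its range is refused whole. The fingers move at their own pace and stop on an object; "force" is the grip in N (left out, the last holds). Time passes only in rows, so rows that do not move let the fingers close. It gives the time, the measured TCP pose, the force and the opening at its end, in the units of the state.
- ctrl.sense(): the state, without advancing time (a new reading comes with each control period).
- ctrl.capture(name): name is "scene" or "top"; returns the picture (400x640x3 uint8, red, green, blue); there is no depth.
- ctrl.calibration(name): a dict with "camera_matrix" (3x3 intrinsics, pixels), "extrinsics" (4x4, takes a point from world to camera coordinates). Camera axes: x right, y down, z forward; pixel columns grow to the right and rows downward; lengths in mm; the calibration is good to about 2 mm. A picture is of the moment at which its call begins. calibration takes no time and is no camera call.
- ctrl.finish_job(): hands the job in, once; it reports no verdict.
Trained networks look in the newest picture that a camera, given by its name, has taken for a name from the list of things; names that differ only in an ending like _2 or _b are one class to them, and where a whole thing is asked for, a point or a joint stands for the part that bears it (a point fixed in the world has none). Each returns a list of dicts, best first, with "confidence" (0 to 1); they miss things now and then, are a little off and sometimes report something else, mostly with a low value. They report only what shows in the picture. A call takes as long as a camera call. They do not tell look-alikes from the thing itself.
- ctrl.recognise(label, camera): "point" ([row, column] in pixels, amid what is visible of it).
- ctrl.cut_out(label, camera): "pixels" (400x640 bool, what is visible of it) and "point" ([row, column] in pixels, amid what is visible of it).
The state is a dict: "time_s": time; "joints": joint angles; "dq": joint speeds; "tau": joint torques, N m; "eef_pos": TCP position; "ee_rot": TCP orientation; "force": force on the tool from outside, world axes, zero at the start; "wrist_torque": the same for the moment, N m; "grip_width": opening from 0.0 (shut) to 1.0 (fully open).
Only numpy, scipy, OpenCV 4.12 (cv2) and the standard library are available. Lean on these libraries where they do the work, as an engineer would, in place of code of your own. Each camera call takes 0.05 s, during which the arm holds its last target.

TASK

Check the lift of the cam jack: first clear its read-out unit by pressing the round push button fully down and letting it come up again, then swing the jack's lever by its handle bar until the lever points straight up, where the platform with the brass weight stands at its highest (further on it sinks again). The lever springs back, so keep hold of it: finish while the fingers hold the lever there, with the weight still standing on the platform. Do not upset the weight or shift the other things on the bench.

Things in the scene. Friction and masses are not known exactly. Their poses are not given: they have to be found in the camera images.
- cam_jack: The cam jack, fixed to the bench: grey base plate 150 (x) x 110 (y) x 12 mm, two cheeks, two upright guide posts to 115 mm height, a platform and a lever. Origin: centre of the base's underside, on the bench. Its x axis points away from the lever's resting side, z up, y along the lever's axle; the lever is on its -y side. It cannot be shifted.
- cam (a joint): Turn of the eccentric and its lever about a level axle along the jack's y, 50 mm above the bench, at x = 0 of the jack. 0: at rest, lever leaning 1.4 rad from upright towards the jack's -x, almost level. Grows as it swings up towards +x. 1.4: lever straight up, platform highest. End stop 2.3, platform sunk again. A spring and the weight turn it back to 0 from anywhere; 2 to 5 N at the handle overcome them.
- lever: The steel lever with its handle, turning with the cam. Origin on the axle, 50 mm above the bench. The lever arm is a round bar 12 mm thick, 57 mm to the -y side of the jack's middle, 120 mm from axle to handle.
- handle_mid (a point): Middle of the lever's handle: a black round level bar 18 mm thick, parallel to the jack's y, at the lever's end, 120 mm from the axle. It spans 67 to 135 mm to the -y side of the jack's middle; this point is at 100 mm. About 70 mm above the bench at rest, 170 mm with the lever straight up. Its axes are the jack's at rest and turn with the lever.
- platform (a joint): Lift of the jack's platform (aluminium plate 140 x 62 x 10 mm) in m: 0 at rest, 0.0125 at the highest, driven by the cam.
- platform_top (a point): Centre of the platform's top face, about 87 mm above the bench at rest, 99 mm at full lift.
- weight_mid (a point): Centre (half-way up) of the turned brass weight, 51 mm across, 68 mm tall, about 0.7 kg, standing loose on the platform; z is its upright axis.
- readout: The jack's read-out unit, fixed to the bench: grey box 100 (x) x 120 (y) x 40 mm with a dark blank window on top and one push button. Origin: centre of its underside.
- clear_button (a joint): Travel of the push button in m: 0 up, 0.006 fully down. Spring-loaded, pressed straight down, fully down at 5 N.
- clear_button_top (a point): Centre of the push button's top face: round metal button 28 mm across in a black collar 44 mm across, 26 mm from the unit's middle towards its -x. The face is about 62 mm above the bench when up; it stands 10 mm above the collar.
- spool: Bystander: red thread spool, 50 mm across, 60 mm tall. Origin at its underside. To be left alone.
- jar: Bystander: screw jar of brass rivets, 55 mm across, 55 mm tall. Origin at its underside. To be left alone.
- mug: Bystander: white dotted mug, 78 mm across, 93 mm tall. Origin at its underside. To be left alone.
- paint: Bystander: small black bottle with a white cap, 34 mm across, 75 mm tall. Origin at its underside. To be left alone.
- tape: Bystander: roll of paper tape lying flat, 77 mm across, 19 mm tall. Origin at its underside. To be left alone.
- folder: Bystander: bone folder, flat white tool lying down, 49 x 153 x 9 mm. Origin at its underside. To be left alone.
There are look-alikes about, which are no part of the job. Leave any brown look-alike of the part that bears weight_mid alone.

How it is judged:
By the outcome, as a careful person would: the job done as asked, in the order asked, and still so for the second after the job is handed in, while the arm keeps its last pose, push and grip.
It also fails if it takes over 51 s, if anything falls off the work surface, if the arm or the gripper's body presses on something with over 40 N, if the wrist force passes 120 N, or if a joint passes its speed limit or range.

## Working session

There is one attempt and no reset: what is moved stays moved. The work goes in short steps, Python scripts to look and compute and a tool call to move; the robot and the scene stay as the last step left them, time stands still between calls to the robot, and variables do not carry over. Pictures are saved under pics/ and viewed, and the job is handed in when it is done.

Besides the shell and the picture viewer there is one more tool, called after ">>>" by a JSON object that holds its "name" and its "arguments", one argument or row to a line. move_arm: Moves the arm, as the interface text tells. Shift numbers are shares of 150 mm and turn numbers shares of 60 degrees, none past 1 either way. Its arguments: {"type":"object","properties":{"targets":{"type":"array","items":{"type":"array","items":{"type":"array","items":{"type":"number","minimum":-1,"maximum":1}}}},"force":{"type":"number"}},"required":["targets"]}

```bash
mkdir -p pics; cat > h.py <<'E'
from rig import ctrl
import numpy as np, cv2
def save(n,cam):
    im=ctrl.capture(cam); cv2.imwrite(f'pics/{n}.png',cv2.cvtColor(im,cv2.COLOR_RGB2BGR)); return im
def cal(c):
    d=ctrl.calibration(c); return np.array(d['camera_matrix']),np.array(d['extrinsics'])
def proj(p,c):
    K,E=cal(c); q=E[:3,:3]@np.array(p,float)+E[:3,3]; u=K@q; return (u[1]/u[2],u[0]/u[2])
def at(rc,z,c):
    K,E=cal(c); R=E[:3,:3];t=E[:3,3]; d=R.T@np.linalg.inv(K)@np.array([rc[1],rc[0],1.]); o=-R.T@t
    return o+d*(z-o[2])/d[2]
E
python3 - <<'E'
from h import *
print({k:np.round(v,3) for k,v in ctrl.sense().items()})
for c in('scene','top'):
    save(c+'0',c)
    K,E=cal(c); print(c,K.round(1).tolist(),(-E[:3,:3].T@E[:3,3]).round(0))
    for l in ['clear_button_top','handle_mid','weight_mid','platform_top','cam_jack','readout']:
        print(l,[(np.round(r['point'],1).tolist(),round(r['confidence'],2)) for r in ctrl.recognise(l,c)])
E
```

```text
{'time_s': np.float64(0.0), 'joints': array([-1.359,  0.313,  1.498,  0.   ,  1.331, -0.223]), 'dq': array([ 0.002,  0.001,  0.001,  0.   ,  0.002, -0.001]), 'tau': array([-3.0000e-03, -4.1227e+01, -2.5975e+01, -0.0000e+00,  4.0000e-03,
        0.0000e+00]), 'eef_pos': array([ 221.08 , -475.895,  230.743]), 'ee_rot': array([ 0.152,  0.69 ,  0.153, -0.69 ]), 'force': array([ 0.074, -0.366,  0.07 ]), 'wrist_torque': array([-0.04 ,  0.009,  0.03 ]), 'grip_width': np.float64(1.0)}
scene [[497.3, 0.0, 315.3], [0.0, 497.3, 204.1], [0.0, 0.0, 1.0]] [    5. -1199.   980.]
clear_button_top []
handle_mid [([269.5, 341.3], 0.62)]
weight_mid [([244.7, 349.6], 0.9), ([241.5, 312.0], 0.86)]
platform_top [([251.1, 341.8], 0.63)]
cam_jack [([263.8, 343.3], 0.73)]
readout []
top [[405.7, 0.0, 324.0], [0.0, 405.7, 195.3], [0.0, 0.0, 1.0]] [ 375.   33. 1389.]
clear_button_top []
handle_mid [([220.0, 414.7], 0.55), ([220.3, 211.1], 0.49)]
weight_mid [([188.5, 403.9], 0.71), ([209.9, 350.7], 0.66)]
platform_top [([200.1, 392.1], 0.62)]
cam_jack [([197.5, 396.9], 0.55)]
readout [([188.0, 273.4], 0.58)]
```

View pics/scene0.png

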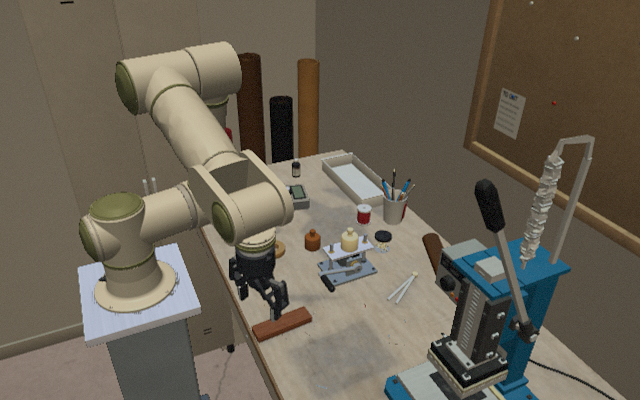

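View pics/top0.png

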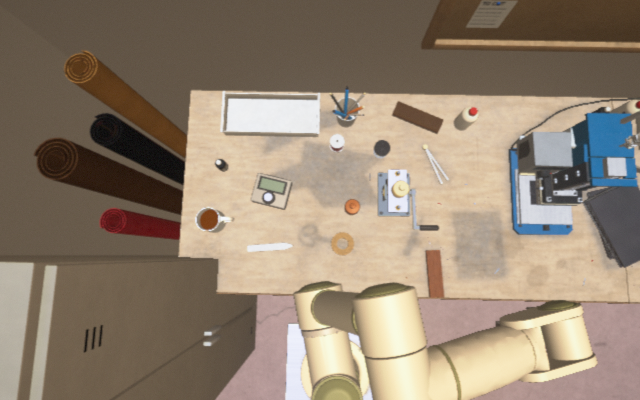

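```bash
python3 - <<'E'
import cv2
a=cv2.imread('pics/top0.png');cv2.imwrite('pics/top0c.png',cv2.resize(a[130:270,190:450],None,fx=3,fy=3,interpolation=2))
a=cv2.imread('pics/scene0.png');cv2.imwrite('pics/scene0c.png',cv2.resize(a[170:320,190:450],None,fx=3,fy=3,interpolation=2))
E
```

```text
(no output)
```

View pics/top0c.png

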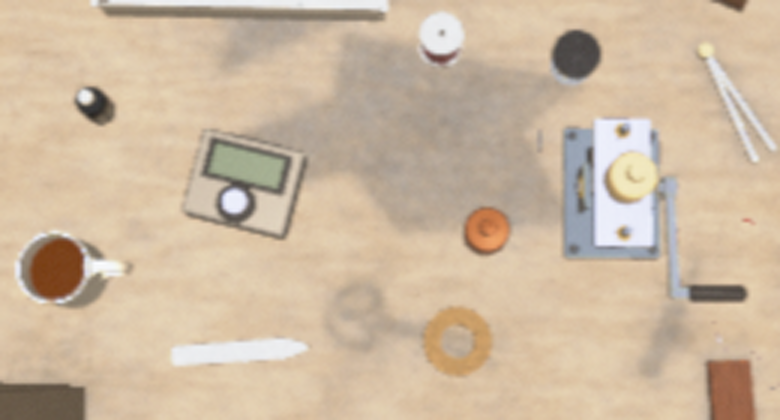

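View pics/scene0c.png

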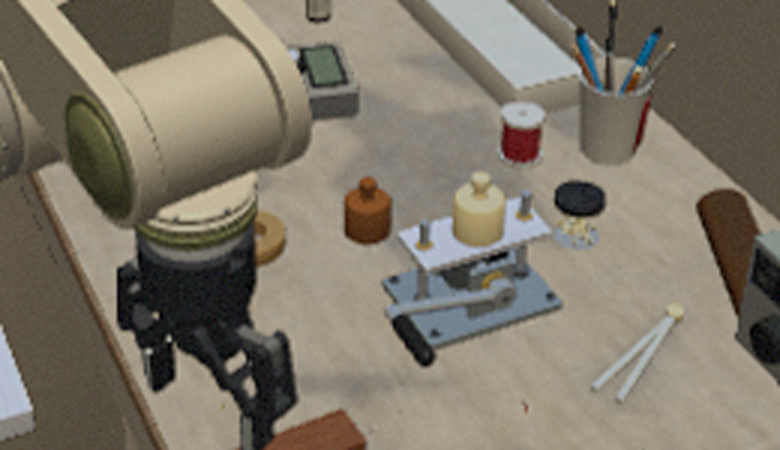

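Top view: the brass weight is at (188,404) on the jack's platform. The brown look-alike at (207,352) stands loose and gets left alone. The push button is the white disc at about (197,268) on the read-out, and the mug and paint cap are not similar. The black handle bar runs from about (228,420) to (228,438).

```bash
python3 - <<'E'
from h import *
from scipy.spatial.transform import Rotation as Ro
im=cv2.imread('pics/top0.png')
c=im[180:215,245:300]; c=cv2.resize(c,None,fx=12,fy=12,interpolation=cv2.INTER_CUBIC)
d=im[160:240,370:445]; d=cv2.resize(d,None,fx=7,fy=7,interpolation=cv2.INTER_CUBIC)
cv2.imwrite('pics/but.png',c);cv2.imwrite('pics/jack.png',d)
g=im[:,:].astype(int).sum(2)
# button: bright blob
m=np.zeros(g.shape,bool);m[190:205,260:277]=True
b=m&(g>600); r,cc=np.nonzero(b);print('btn',r.mean(),cc.mean(),b.sum(),at((r.mean(),cc.mean()),62,'top'))
m[:]=False;m[222:234,416:442]=True
b=m&(g<230); r,cc=np.nonzero(b);print('handle',r.mean(),cc.mean(),r.min(),r.max(),cc.min(),cc.max(),b.sum(),at((r.mean(),cc.mean()),74,'top'))
p=np.polyfit(cc,r,1);print(p)
for l in ['handle_mid','platform_top','weight_mid','cam_jack','readout','lever','clear_button_top']:
    for r in ctrl.cut_out(l,'top'):
        ys,xs=np.nonzero(r['pixels']);print(l,r['confidence'],r['point'],len(ys), cv2.minAreaRect(np.stack([xs,ys],1).astype(np.float32)) )
s=ctrl.sense();q=s['ee_rot'];R=Ro.from_quat([q[1],q[2],q[3],q[0]]);print(R.as_matrix().round(3))
E
```

```text
btn 197.81666666666666 269.1333333333333 60 [555.94087009 230.09883259  62.        ]
handle 226.0 431.7142857142857 226 226 421 436 7 [ 473.36593665 -301.45112655   74.        ]
[-1.28511741e-15  2.26000000e+02]
handle_mid 0.58 [224.1, 413.7] 221 ((416.9179992675781, 213.76943969726562), (48.002197265625, 20.974035263061523), 57.03059387207031)
platform_top 0.86 [185.1, 388.5] 488 ((396.0, 190.5), (43.0, 18.0), 90.0)
platform_top 0.41 [190.8, 401.0] 268 ((399.75006103515625, 189.25001525878906), (16.970561981201172, 17.677669525146484), 45.0)
weight_mid 0.75 [209.1, 353.1] 171 ((351.5, 207.0), (14.0, 13.0), 90.0)
weight_mid 0.7 [188.4, 401.7] 257 ((399.5, 188.5), (17.0, 17.0), 90.0)
weight_mid 0.51 [150.1, 379.7] 230 ((380.5, 148.99998474121094), (14.849241256713867, 17.677669525146484), 45.0)
weight_mid 0.48 [196.6, 395.1] 1559 ((399.6091613769531, 205.73768615722656), (77.18489837646484, 46.70901870727539), 61.762550354003906)
cam_jack 0.86 [198.9, 394.9] 1553 ((398.8915710449219, 205.50474548339844), (78.86841583251953, 47.495880126953125), 60.945396423339844)
cam_jack 0.75 [197.5, 267.9] 46 ((267.2500305175781, 196.75003051757812), (7.071067810058594, 6.363961219787598), 45.0)
readout 0.94 [188.9, 270.5] 1135 ((270.4882507324219, 190.55291748046875), (38.0712890625, 31.02105140686035), 12.52880859375)
lever 0.87 [217.7, 414.6] 326 ((416.2191162109375, 212.9494171142578), (48.02080535888672, 21.853496551513672), 58.570438385009766)
clear_button_top 0.59 [198.0, 269.2] 54 ((267.2500305175781, 197.25003051757812), (7.77817440032959, 7.071067810058594), 45.0)
[[ 0.     0.421 -0.907]
 [-0.    -0.907 -0.421]
 [-1.     0.     0.   ]]
```

View pics/but.png

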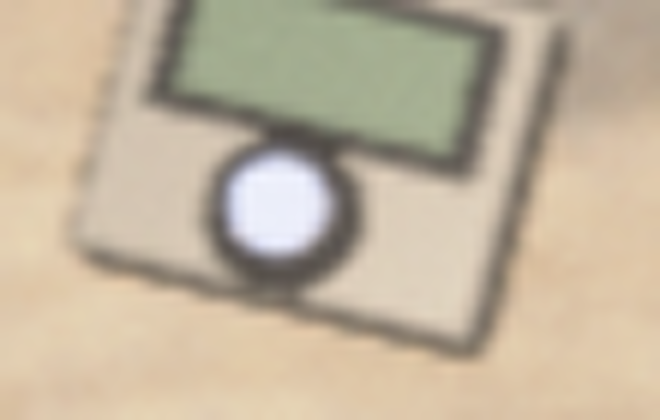

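View pics/jack.png

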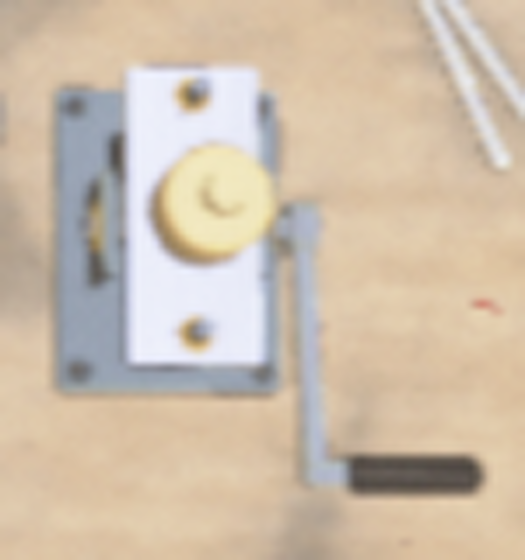

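```bash
python3 - <<'E'
from h import *
j=lambda x,y:(160+y/7-.5+.07,370+x/7-.5+.07)
print('btn',at((196.8,267.6),62,'top').round(1))
for n,x,y,z in [('h1',348,474,72),('h2',483,475,72),('post1',193,94,115),('post2',196,331,115),('b1',57,88,12),('b2',275,92,12),('b3',275,390,12),('b4',58,390,12),('p1',127,68,87),('p2',258,68,87),('p3',265,364,87),('p4',128,362,87),('weight top',221,195,150)]:
    print(n,at(j(x,y),z,'top').round(1))
# scene: handle ends
s=lambda x,y:(170+y/3-.33,190+x/3-.33)
for n,x,y,z in [('h1s',400,325,70),('h2s',425,355,70),('p',425,232,115),('p',526,202,115)]: print(n,s(x,y),at(s(x,y),z,'scene').round(1))
E
```

```text
btn [559.2 235.3  62. ]
h1 [ 468.5 -261.8   72. ]
h2 [ 469.4 -324.    72. ]
post1 [ 637.2 -183.6  115. ]
post2 [ 528.4 -184.6  115. ]
b1 [ 660.1 -134.2   12. ]
b2 [ 660.2 -241.5   12. ]
b3 [ 512.8 -240.3   12. ]
b4 [ 510.5 -135.1   12. ]
p1 [ 654.7 -157.7   87. ]
p2 [ 655.9 -218.7   87. ]
p3 [ 517.2 -220.9   87. ]
p4 [ 516.8 -158.1   87. ]
weight top [ 584.8 -189.9  150. ]
h1s (278.00333333333333, 323.0033333333334) [ 472.  -269.8   70. ]
h2s (288.00333333333333, 331.33666666666664) [ 474.8 -315.3   70. ]
p (247.0033333333333, 331.33666666666664) [ 528.  -206.7  115. ]
p (237.0033333333333, 365.0033333333334) [ 638.9 -204.9  115. ]
```

>>> {"name": "move_arm", "arguments": {
  "targets": [
    [[0,0,0,0,-0.136,0,0],[0,0,0,0,-0.136,0,0],[0,0,0,0,-0.136,0,0],[0,0,0,0,-0.136,0,0],[0,0,0,0,-0.136,0,0]]
  ],
  "force": 30
}}

```text
time_s: 1.55
eef_pos: [221.1, -476.2, 231.3]
ee_rot: [0.385, 0.593, 0.385, -0.593]
force: [0.7, 0.4, 0.5]
grip_width: 0.143
```

>>> {"name": "move_arm", "arguments": {
  "targets": [
    [[0,0,0,0,-0.136,0,0],[0,0,0,0,-0.136,0,0],[0,0,0,0,-0.133,0,0],[0,0,0,0,0,0,0]]
  ]
}}

```text
time_s: 1.95
eef_pos: [221.1, -476.1, 231.3]
ee_rot: [0.5, 0.5, 0.5, -0.5]
force: [0.0, 0.1, 1.0]
grip_width: -0.004
```

```bash
cat >> h.py <<'E'
from scipy.spatial.transform import Rotation as Ro
def st(goal=None):
    s=ctrl.sense();q=s['ee_rot'];R=Ro.from_quat([q[1],q[2],q[3],q[0]]).as_matrix()
    print('t',s['time_s'],'pos',np.round(s['eef_pos'],1),'F',np.round(s['force'],1),'T',np.round(s['wrist_torque'],2),'g',round(float(s['grip_width']),3),'j',np.round(s['joints'],2))
    print(R.round(3).tolist())
    if goal is not None:
        d=R.T@(np.array(goal)-s['eef_pos']); print('shares',(d/150).round(3))
    return s,R
E
python3 -c "
from h import *
st((559.2,235.3,130))"
```

```text
t 1.95 pos [ 221.1 -476.1  231.3] F [0.  0.1 1. ] T [-0.02 -0.01 -0.03] g -0.004 j [-1.36  0.31  1.5   0.    1.33 -1.36]
[[-0.0, 1.0, 0.001], [0.0, 0.001, -1.0], [-1.0, -0.0, -0.0]]
shares [ 0.676  2.261 -4.74 ]
```

>>> {"name": "move_arm", "arguments": {
  "targets": [
    [[0,0,0.133,-0.279,0,0,0],[0,0,0.133,-0.279,0,0,0],[0,0,0.133,-0.279,0,0,0],[0,0,0.133,-0.279,0,0,0],[0,0,0.133,-0.279,0,0,0]]
  ]
}}

```text
time_s: 2.45
eef_pos: [321.2, -265.2, 231.4]
ee_rot: [-0.499, -0.501, -0.499, 0.501]
force: [0.7, -0.1, 0.3]
grip_width: 0.002
```

>>> {"name": "move_arm", "arguments": {
  "targets": [
    [[0,0,0.133,-0.279,0,0,0],[0,0,0.133,-0.279,0,0,0],[0,0,0.133,-0.279,0,0,0],[0,0,0.133,-0.279,0,0,0],[0,0,0.133,-0.279,0,0,0]]
  ]
}}

```text
time_s: 2.95
eef_pos: [421.0, -55.8, 231.6]
ee_rot: [0.499, 0.501, 0.499, -0.501]
force: [1.2, -1.3, -0.2]
grip_width: -0.0
```

>>> {"name": "move_arm", "arguments": {
  "targets": [
    [[0,0,0.133,-0.279,0,0,0],[0,0,0.133,-0.279,0,0,0],[0,0,0.133,-0.279,0,0,0],[0,0,0.133,-0.279,0,0,0],[0,0,0.133,-0.279,0,0,0]]
  ]
}}

```text
time_s: 3.45
eef_pos: [520.8, 153.7, 231.4]
ee_rot: [0.499, 0.501, 0.499, -0.501]
force: [0.8, -0.7, -0.5]
grip_width: -0.001
```

```bash
python3 -c "
from h import *
st((559.2,235.3,80))
save('scene1','scene')"
```

```text
t 3.45 pos [520.8 153.7 231.4] F [ 0.8 -0.7 -0.5] T [ 0.02 -0.03  0.03] g -0.001 j [ 0.07  0.35  1.44 -0.    1.35  0.08]
[[0.0, 1.0, -0.004], [-0.0, -0.004, -1.0], [-1.0, 0.0, 0.0]]
shares [ 1.009  0.254 -0.545]
```

View pics/scene1.png

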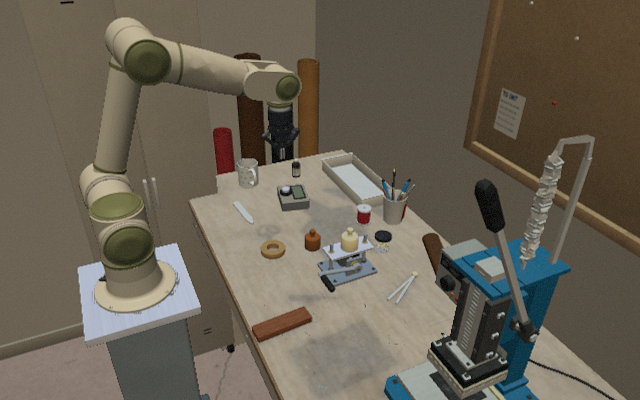

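The scene view now shows the read-out clear at about (293,197), with the button near (286,190). I'll cross-check the button against the scene camera.

```bash
python3 -c "
from h import *
im=cv2.imread('pics/scene1.png')
for p,c in [((559.2,235.3,62),(0,0,255)),((468,-255,70),(0,255,0)),((468,-323,70),(0,255,0)),((586,-188,99),(255,0,0)),((586,-245,50),(0,255,255))]:
    r=proj(p,'scene');print(p,np.round(r,1)); 
    globals().setdefault('L',[]).append((r,c))
a=cv2.resize(im,None,fx=6,fy=6,interpolation=2)
for (r,c) in L: cv2.circle(a,(int((r[1]+.5)*6),int((r[0]+.5)*6)),4,c,-1)
cv2.imwrite('pics/s1b.png',a[1050:1290,1620:1920]);cv2.imwrite('pics/s1j.png',a[1300:1780,1850:2300])
"
```

```text
(559.2, 235.3, 62) [187.8 283.5]
(468, -255, 70) [275.2 319.4]
(468, -323, 70) [290.5 330.4]
(586, -188, 99) [242.7 346.1]
(586, -245, 50) [267.2 354.6]
```

View pics/s1b.png

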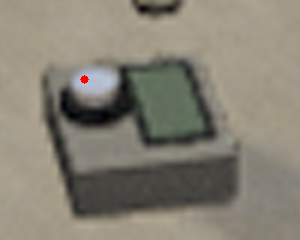

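View pics/s1j.png

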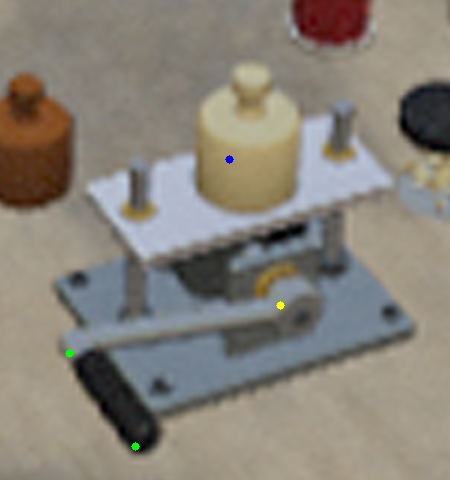

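>>> {"name": "move_arm", "arguments": {
  "targets": [
    [[0,0.2,0.09,-0.18,0,0,0],[0,0.2,0.09,-0.18,0,0,0],[0,0.2,0.09,-0.18,0,0,0],[0,0.2,0,0,0,0,0],[0,0.2,0,0,0,0,0]]
  ]
}}

```text
time_s: 4.0
eef_pos: [560.6, 233.3, 79.7]
ee_rot: [-0.499, -0.501, -0.499, 0.501]
force: [1.3, 0.2, -0.2]
grip_width: 0.002
```

```bash
python3 -c "
from h import *
st((561.5,235,60))
for n in('scene','top'): save(n+'2',n)
a=cv2.imread('pics/scene2.png')[150:220,250:330];b=cv2.imread('pics/top2.png')[160:230,230:310]
cv2.imwrite('pics/c2.png',cv2.resize(np.hstack([a,b]),None,fx=5,fy=5,interpolation=2))
"
```

```text
t 4.0 pos [560.6 233.3  79.7] F [ 1.3  0.2 -0.2] T [ 0.   -0.02  0.05] g 0.002 j [ 0.2   0.64  1.41 -0.    1.09  0.2 ]
[[-0.0, 1.0, -0.003], [-0.0, -0.003, -1.0], [-1.0, -0.0, 0.0]]
shares [ 0.132  0.006 -0.011]
```

View pics/c2.png

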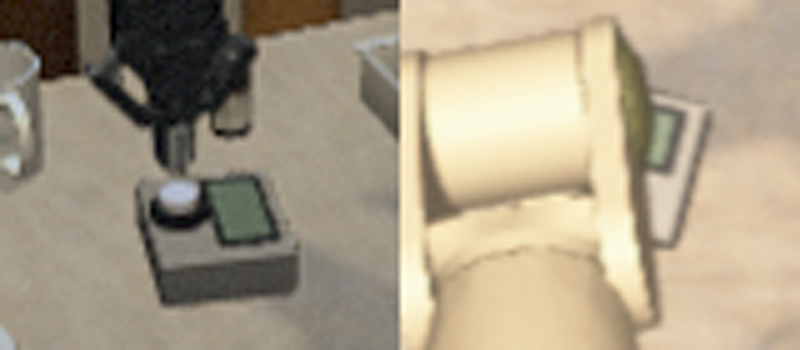

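The shut fingertips stand right above the button (crop (178,160) over (180,195)). I'll press now, going down about 17 mm and then in small steps.

>>> {"name": "move_arm", "arguments": {
  "targets": [
    [[0,0.06,0,-0.01,0,0,0],[0,0.04,0,0,0,0,0],[0,0.02,0,0,0,0,0],[0,0.02,0,0,0,0,0],[0,0,0,0,0,0,0]]
  ]
}}

```text
time_s: 4.6
eef_pos: [561.1, 234.2, 60.8]
ee_rot: [0.5, 0.5, 0.5, -0.5]
force: [0.0, -0.2, 2.9]
grip_width: -0.002
```

>>> {"name": "move_arm", "arguments": {
  "targets": [
    [[0,0.01,0,0,0,0,0],[0,0.007,0,0,0,0,0],[0,0,0,0,0,0,0]]
  ]
}}

```text
time_s: 4.9
eef_pos: [561.1, 234.2, 58.1]
ee_rot: [0.5, 0.5, 0.5, -0.5]
force: [0.7, -0.1, 3.8]
grip_width: 0.0
```

>>> {"name": "move_arm", "arguments": {
  "targets": [
    [[0,0.01,0,0,0,0,0],[0,0.01,0,0,0,0,0],[0,0,0,0,0,0,0]]
  ]
}}

```text
time_s: 5.2
eef_pos: [561.1, 234.2, 55.9]
ee_rot: [0.5, 0.5, 0.5, -0.5]
force: [-3.2, -2.3, 12.0]
grip_width: -0.001
```

>>> {"name": "move_arm", "arguments": {
  "targets": [
    [[0,0.007,0,0,0,0,0],[0,0,0,0,0,0,0]]
  ]
}}

```text
time_s: 5.4
eef_pos: [561.2, 234.2, 55.8]
ee_rot: [0.501, 0.5, 0.5, -0.499]
force: [-4.7, -3.2, 20.0]
grip_width: 0.003
```

Bottomed: 20 N at z = 55.8, where 5 N already puts it fully down. Next I let it come up and retreat.

>>> {"name": "move_arm", "arguments": {
  "targets": [
    [[0,-0.05,0,0,0,0,0],[0,-0.1,0,0,0,0,0],[0,-0.25,0,0,0,0,0],[0,-0.3,0,0,0,0,0],[0,-0.3,0,0,0,0,0]]
  ]
}}

```text
time_s: 5.9
eef_pos: [560.1, 234.1, 205.4]
ee_rot: [0.5, 0.5, 0.5, -0.5]
force: [0.8, 1.2, -0.1]
grip_width: -0.002
```

>>> {"name": "move_arm", "arguments": {
  "targets": [
    [[0,-0.15,0,0.2,0,0,0],[0,0,-0.05,0.3,0,0,0],[0,0,-0.05,0.3,0,0,0],[0,0,-0.05,0.3,0,0,0],[0,0,-0.06,0.3,0,0,0]]
  ]
}}

```text
time_s: 6.4
eef_pos: [528.4, 22.7, 226.5]
ee_rot: [0.5, 0.5, 0.5, -0.5]
force: [0.9, 0.3, -0.0]
grip_width: 0.001
```

>>> {"name": "move_arm", "arguments": {
  "targets": [
    [[0.5,0,-0.06,0.3,0,0,0],[0.5,0,-0.06,0.3,0,0,0],[0.5,0,-0.06,0.3,0,0,0],[0.5,0,-0.06,0.3,0,0,0],[0.5,0,-0.06,0.3,0,0,0]]
  ]
}}

```text
time_s: 6.9
eef_pos: [483.4, -202.4, 226.5]
ee_rot: [0.5, 0.5, 0.5, -0.5]
force: [0.8, -0.4, -0.0]
grip_width: 0.5
```

```bash
python3 -c "
from h import *
st((470,-291,110))
for n in('scene','top'): save(n+'3',n)
a=cv2.imread('pics/top3.png');cv2.imwrite('pics/c3.png',cv2.resize(a[130:270,190:450],None,fx=3,fy=3,interpolation=2))
"
```

```text
t 6.9 pos [ 483.4 -202.4  226.5] F [ 0.8 -0.4 -0. ] T [ 0.    0.04 -0.01] g 0.5 j [-0.62  0.31  1.51  0.    1.32 -0.62]
[[-0.0, 1.0, 0.0], [0.0, 0.0, -1.0], [-1.0, -0.0, -0.0]]
shares [ 0.777 -0.09   0.591]
```

View pics/scene3.png

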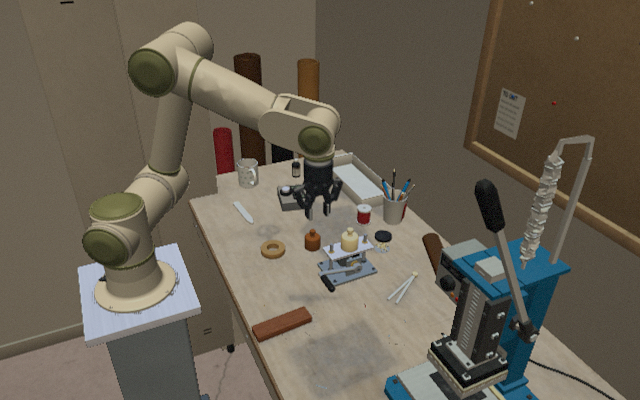

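View pics/c3.png

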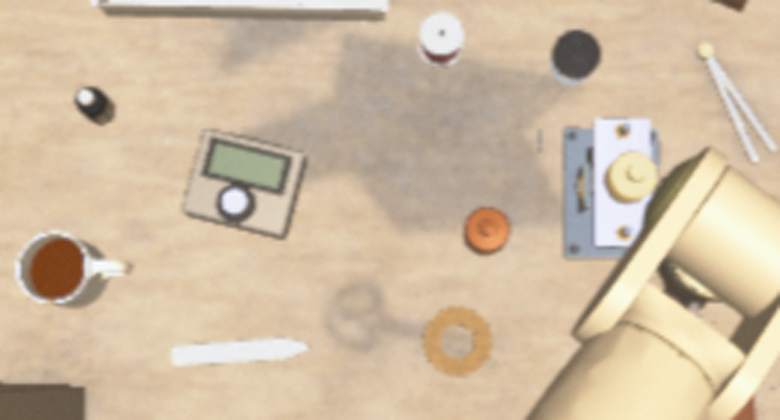

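>>> {"name": "move_arm", "arguments": {
  "targets": [
    [[0.5,0.1,-0.03,0.2,0,0,0],[0.5,0.1,-0.03,0.2,0,0,0],[0.5,0.2,-0.03,0.19,0,0,0],[0.5,0.2,0,0,0,0,0],[0.5,0.17,0,0,0,0,0]]
  ]
}}

```text
time_s: 7.5
eef_pos: [470.4, -289.1, 109.2]
ee_rot: [0.499, 0.5, 0.5, -0.5]
force: [-0.1, -0.8, -0.2]
grip_width: 0.497
```

```bash
python3 -c "
from h import *
st((470,-291,51))
for n in('scene',): save(n+'4',n)
a=cv2.imread('pics/scene4.png');cv2.imwrite('pics/c4.png',cv2.resize(a[190:320,260:420],None,fx=4,fy=4,interpolation=2))
"
```

```text
t 7.5 pos [ 470.4 -289.1  109.2] F [-0.1 -0.8 -0.2] T [0.04 0.03 0.03] g 0.497 j [-0.76  0.5   1.57  0.    1.08 -0.76]
[[-0.001, 1.0, -0.001], [0.001, -0.001, -1.0], [-1.0, -0.001, -0.001]]
shares [ 0.388 -0.002  0.013]
```

View pics/c4.png

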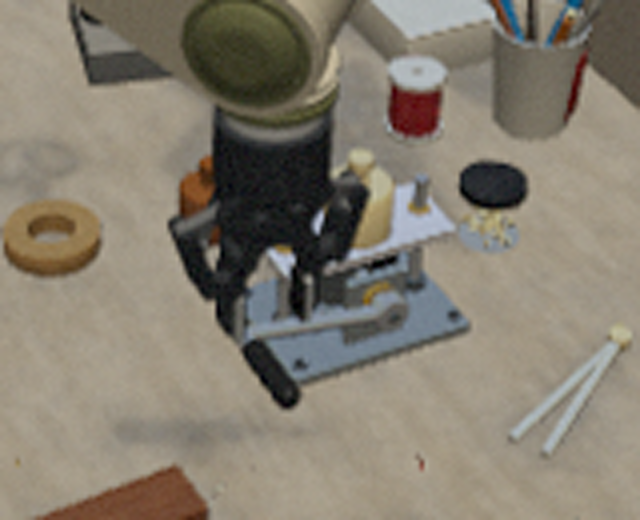

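>>> {"name": "move_arm", "arguments": {
  "targets": [
    [[0.5,0.15,0,0.02,0,0,0],[0.5,0.13,0,0,0,0,0],[0.5,0.1,0,0,0,0,0],[0.5,0.015,0,0,0,0,0],[0.5,0,0,0,0,0,0]]
  ]
}}

```text
time_s: 8.05
eef_pos: [471.2, -292.1, 52.2]
ee_rot: [0.5, 0.5, 0.5, -0.5]
force: [-0.2, 0.0, -0.1]
grip_width: 0.499
```

```bash
python3 -c "
from h import *
st((470,-291,50))
for n in('scene',): save(n+'5',n)
a=cv2.imread('pics/scene5.png');cv2.imwrite('pics/c5.png',cv2.resize(a[190:320,260:420],None,fx=4,fy=4,interpolation=2))
"
```

```text
t 8.05 pos [ 471.2 -292.1   52.2] F [-0.2  0.  -0.1] T [-0.01 -0.01  0.03] g 0.499 j [-0.77  0.58  1.61  0.    0.96 -0.77]
[[0.0, 1.0, 0.001], [0.0, 0.001, -1.0], [-1.0, 0.0, -0.0]]
shares [ 0.014 -0.008 -0.007]
```

View pics/c5.png

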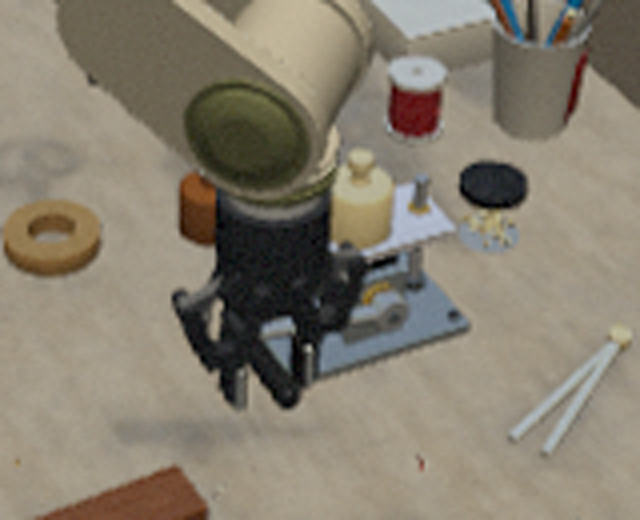

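The bar lies between the pads. Closing.

>>> {"name": "move_arm", "arguments": {
  "targets": [
    [[0.2,0.01,0,0,0,0,0],[0.1,0,0,0,0,0,0],[0.1,0,0,0,0,0,0],[0.1,0,0,0,0,0,0],[0.1,0,0,0,0,0,0]]
  ],
  "force": 40
}}

```text
time_s: 8.6
eef_pos: [472.7, -292.5, 51.0]
ee_rot: [0.502, 0.501, 0.499, -0.499]
force: [9.3, 1.9, -0.7]
grip_width: 0.198
```

>>> {"name": "move_arm", "arguments": {
  "targets": [
    [[0.1,0,0,0,0,0,0],[0.1,0,0,0,0,0,0]]
  ]
}}

```text
time_s: 8.8
eef_pos: [472.6, -292.5, 51.0]
ee_rot: [0.502, 0.501, 0.499, -0.499]
force: [9.4, 0.8, -0.5]
grip_width: 0.192
```

```bash
python3 -c "
from h import *
st()"
```

```text
t 8.8 pos [ 472.6 -292.5   51. ] F [ 9.4  0.8 -0.5] T [ 0.26 -1.36  0.2 ] g 0.192 j [-0.77  0.58  1.61  0.    0.95 -0.77]
[[0.004, 1.0, 0.0], [-0.002, 0.0, -1.0], [-1.0, 0.004, 0.002]]
```

>>> {"name": "move_arm", "arguments": {
  "targets": [
    [[0.1,0,0.012,0,0,0,0],[0.1,0,0,0,0,0,0],[0.1,0,0,0,0,0,0]]
  ]
}}

```text
time_s: 9.1
eef_pos: [472.8, -292.6, 50.8]
ee_rot: [0.5, 0.5, 0.5, -0.5]
force: [-1.2, 1.3, 5.0]
grip_width: 0.197
```

```bash
python3 -c "
from h import *
st()"
```

```text
t 9.1 pos [ 472.8 -292.6   50.8] F [-1.2  1.3  5. ] T [0.09 0.18 0.18] g 0.197 j [-0.76  0.58  1.6  -0.    0.95 -0.77]
[[0.0, 1.0, 0.001], [-0.001, 0.001, -1.0], [-1.0, 0.0, 0.001]]
```

```bash
python3 -c "
import numpy as np
f=np.linspace(1.4,0,29)
for a,b in zip(f,f[1:]): print(round(b,2),'tx',round(-120*(np.cos(b)-np.cos(a))/150,4),'ty',round(120*(np.sin(a)-np.sin(b))/150,4))"
```

```text
1.35 tx -0.0392 ty 0.0078
1.3 tx -0.0388 ty 0.0097
1.25 tx -0.0383 ty 0.0117
1.2 tx -0.0376 ty 0.0136
1.15 tx -0.0369 ty 0.0154
1.1 tx -0.0361 ty 0.0172
1.05 tx -0.0352 ty 0.019
1.0 tx -0.0342 ty 0.0208
0.95 tx -0.0331 ty 0.0224
0.9 tx -0.0319 ty 0.0241
0.85 tx -0.0307 ty 0.0256
0.8 tx -0.0294 ty 0.0271
0.75 tx -0.028 ty 0.0286
0.7 tx -0.0265 ty 0.0299
0.65 tx -0.025 ty 0.0312
0.6 tx -0.0234 ty 0.0324
0.55 tx -0.0218 ty 0.0336
0.5 tx -0.02 ty 0.0346
0.45 tx -0.0183 ty 0.0356
0.4 tx -0.0165 ty 0.0364
0.35 tx -0.0146 ty 0.0372
0.3 tx -0.0128 ty 0.0379
0.25 tx -0.0109 ty 0.0385
0.2 tx -0.0089 ty 0.039
0.15 tx -0.007 ty 0.0394
0.1 tx -0.005 ty 0.0397
0.05 tx -0.003 ty 0.0399
0.0 tx -0.001 ty 0.04
```

>>> {"name": "move_arm", "arguments": {
  "targets": [
    [[0.1,-0.039,0.008,0,0,0,0],[0.1,-0.039,0.01,0,0,0,0],[0.1,-0.038,0.012,0,0,0,0],[0.1,-0.038,0.014,0,0,0,0],[0.1,-0.037,0.015,0,0,0,0]]
  ]
}}

```text
time_s: 9.6
eef_pos: [480.3, -292.4, 78.7]
ee_rot: [0.499, 0.499, 0.501, -0.501]
force: [-7.2, -5.0, -3.6]
grip_width: 0.188
```

```bash
python3 -c "
from h import *
s,R=st()
p=s['eef_pos']; print('expect cmd',472.8+120*(np.sin(1.4)-np.sin(1.15)),50.8+120*(np.cos(1.15)-np.cos(1.4)))
for n in('scene',): save(n+'6',n)
a=cv2.imread('pics/scene6.png');cv2.imwrite('pics/c6.png',cv2.resize(a[170:320,260:420],None,fx=4,fy=4,interpolation=2))
"
```

```text
t 9.6 pos [ 480.3 -292.4   78.7] F [-7.2 -5.  -3.6] T [-0.76  1.42  0.14] g 0.188 j [-0.75  0.56  1.56 -0.    1.03 -0.75]
[[-0.003, 1.0, 0.0], [0.001, 0.0, -1.0], [-1.0, -0.003, -0.001]]
expect cmd 481.5222947673527 79.42243575806995
```

View pics/c6.png

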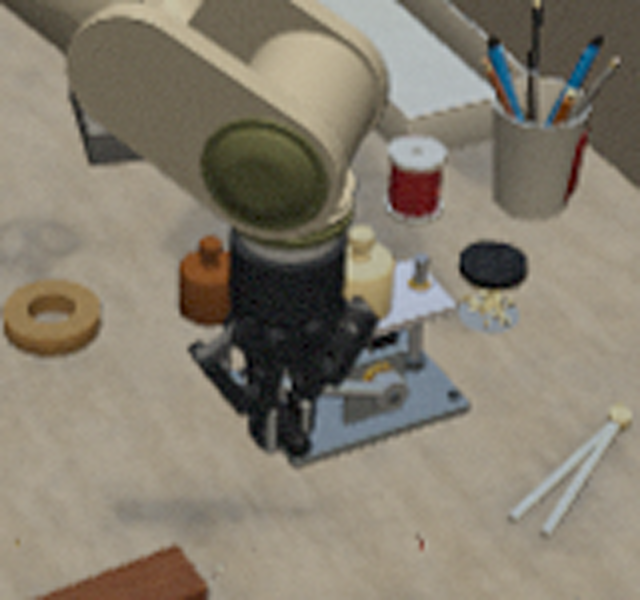

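The grip has the bar (crop ~(285,435)) and the lever follows. Continuing along the arc.

>>> {"name": "move_arm", "arguments": {
  "targets": [
    [[0.1,-0.036,0.017,0,0,0,0],[0.1,-0.035,0.019,0,0,0,0],[0.1,-0.034,0.021,0,0,0,0],[0.1,-0.033,0.022,0,0,0,0],[0.1,-0.032,0.024,0,0,0,0]]
  ]
}}

```text
time_s: 10.15
eef_pos: [494.0, -292.5, 104.5]
ee_rot: [0.498, 0.498, 0.502, -0.502]
force: [-21.1, -3.2, 6.8]
grip_width: 0.196
```

>>> {"name": "move_arm", "arguments": {
  "targets": [
    [[0.1,-0.031,0.026,0,0,0,0],[0.1,-0.029,0.027,0,0,0,0],[0.1,-0.028,0.029,0,0,0,0],[0.1,-0.027,0.03,0,0,0,0],[0.1,-0.025,0.031,0,0,0,0]]
  ]
}}

```text
time_s: 10.65
eef_pos: [514.4, -292.8, 127.6]
ee_rot: [0.497, 0.497, 0.503, -0.502]
force: [-33.6, 2.2, 25.4]
grip_width: 0.192
```

```bash
python3 -c "
from h import *
s,R=st()
print('expect cmd',472.8+120*(np.sin(1.4)-np.sin(.65)),50.8+120*(np.cos(.65)-np.cos(1.4)))
for n in('scene',): save(n+'7',n)
a=cv2.imread('pics/scene7.png');cv2.imwrite('pics/c7.png',cv2.resize(a[170:320,260:420],None,fx=4,fy=4,interpolation=2))
"
```

```text
t 10.65 pos [ 514.4 -292.8  127.6] F [-33.6   2.2  25.4] T [0.29 5.74 0.17] g 0.192 j [-0.71  0.56  1.41 -0.01  1.18 -0.71]
[[-0.011, 1.0, 0.0], [0.0, 0.0, -1.0], [-1.0, -0.011, -0.0]]
expect cmd 518.4315989102905 125.93399867785777
```

View pics/c7.png

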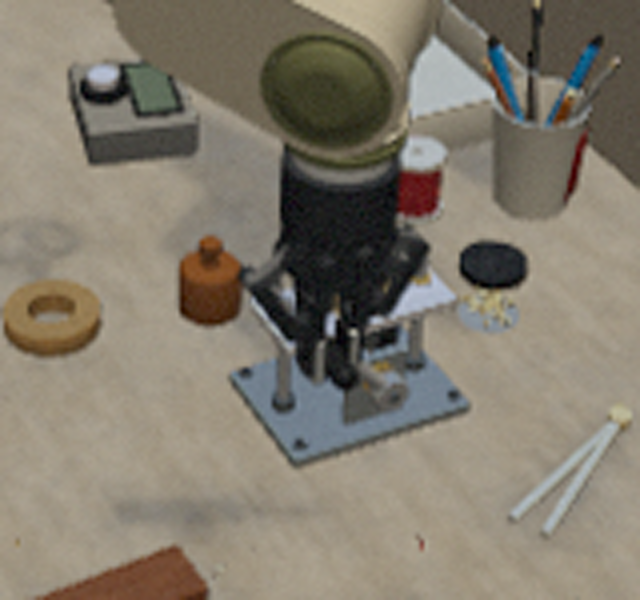

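```bash
python3 -c "
import numpy as np
from scipy.optimize import least_squares as L
P=np.array([(472.8,50.8),(480.3,78.7),(494.0,104.5),(514.4,127.6)])
f=lambda v:np.hypot(P[:,0]-v[0],P[:,1]-v[1])-120
r=L(f,[590,30]);print(r.x,r.fun)
g=lambda v:np.hypot(P[:,0]-v[0],P[:,1]-v[1])-v[2]
r=L(g,[590,30,120]);print(r.x,r.fun)
"
```

```text
[592.12903623  35.84767399] [ 0.26217585 -0.24168009 -0.24003333  0.25095592]
[599.82429973  31.67267922 128.45292617] [ 0.00339763 -0.00983711  0.00952386 -0.00308437]
```

>>> {"name": "move_arm", "arguments": {
  "targets": [
    [[0.1,-0.016,-0.012,0,0,0,0],[0.1,0,0,0,0,0,0]]
  ]
}}

```text
time_s: 10.9
eef_pos: [514.8, -292.5, 128.8]
ee_rot: [0.499, 0.499, 0.501, -0.501]
force: [-13.5, -1.4, 8.7]
grip_width: 0.194
```

>>> {"name": "move_arm", "arguments": {
  "targets": [
    [[0.1,-0.025,0.029,0,0,0,0],[0.1,-0.023,0.032,0,0,0,0],[0.1,-0.022,0.033,0,0,0,0],[0.1,-0.02,0.034,0,0,0,0],[0.1,-0.018,0.035,0,0,0,0]]
  ]
}}

```text
time_s: 11.4
eef_pos: [539.3, -292.4, 146.3]
ee_rot: [0.499, 0.499, 0.501, -0.501]
force: [-17.9, 3.3, 17.2]
grip_width: 0.193
```

```bash
python3 -c "
from h import *
s,R=st()
p=s['eef_pos'];v=np.array([p[0]-592.1,p[2]-35.8]);print('r',np.hypot(*v),'phi',np.arctan2(-v[0],v[1]));u=v/np.hypot(*v);F=s['force'][[0,2]];print('radial',F@u,'tang',F@[u[1],-u[0]])
"
```

```text
t 11.4 pos [ 539.3 -292.4  146.3] F [-17.9   3.3  17.2] T [0.5  3.3  0.16] g 0.193 j [-0.69  0.58  1.32 -0.    1.24 -0.69]
[[-0.005, 1.0, 0.0], [-0.0, 0.0, -1.0], [-1.0, -0.005, 0.0]]
r 122.48605327513535 phi 0.4459691097392073
radial 23.244871482773252 tang -8.744518971047206
```

>>> {"name": "move_arm", "arguments": {
  "targets": [
    [[0.1,-0.032,0.03,0,0,0,0],[0.1,-0.016,0.037,0,0,0,0],[0.1,-0.014,0.037,0,0,0,0],[0.1,0,0,0,0,0,0]]
  ]
}}

```text
time_s: 11.8
eef_pos: [556.2, -292.0, 154.6]
ee_rot: [0.5, 0.499, 0.501, -0.5]
force: [-7.9, 1.6, 7.9]
grip_width: 0.19
```

```bash
python3 -c "
from h import *
s,R=st()
p=s['eef_pos'];v=np.array([p[0]-592.1,p[2]-35.8]);print('r',np.hypot(*v),'phi',np.arctan2(-v[0],v[1]));u=v/np.hypot(*v);F=s['force'][[0,2]];print('radial',F@u,'tang',F@[u[1],-u[0]])
from scipy.optimize import least_squares as L
P=np.array([(480.3,78.7),(494.0,104.5),(514.8,128.8),(539.3,146.3),(p[0],p[2])])
f=lambda v:np.hypot(P[:,0]-v[0],P[:,1]-v[1])-120
r=L(f,[590,30]);print(r.x,r.fun)
for n in('scene',): save(n+'8',n)
a=cv2.imread('pics/scene8.png');cv2.imwrite('pics/c8.png',cv2.resize(a[170:320,260:420],None,fx=4,fy=4,interpolation=2))
"
```

```text
t 11.8 pos [ 556.2 -292.   154.6] F [-7.9  1.6  7.9] T [0.37 1.55 0.12] g 0.19 j [-0.67  0.6   1.26 -0.    1.28 -0.67]
[[-0.002, 1.0, 0.001], [0.0, 0.001, -1.0], [-1.0, -0.002, -0.0]]
r 124.12664716869739 phi 0.2936758324151451
radial 9.801918362628756 tang -5.266743525564597
[594.73419653  40.1664532 ] [ 0.7477518  -0.47517582 -0.64598292 -0.26161893  0.76900498]
```

View pics/c8.png

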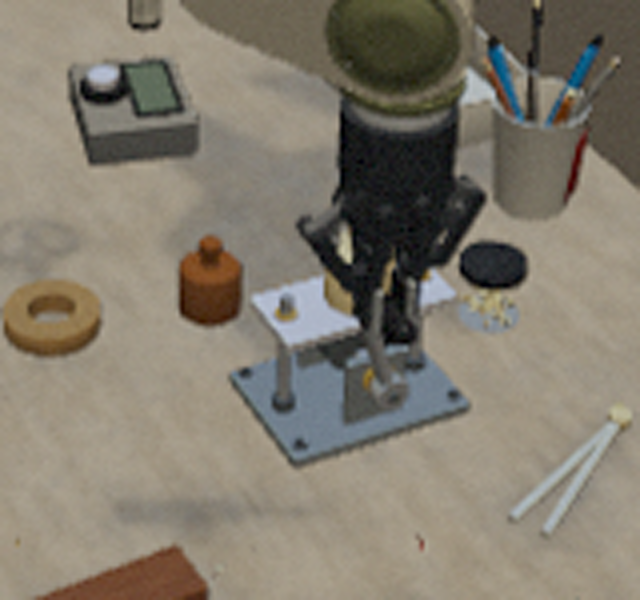

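```bash
cat > ov.py <<'E'
from h import *
import sys
def ov(src,dst,phis,ax,yj,x0=310,x1=390,y0=200,y1=290,k=8):
    im=cv2.imread(src); a=cv2.resize(im[y0:y1,x0:x1],None,fx=k,fy=k,interpolation=cv2.INTER_CUBIC)
    b=a.copy()
    def P(p):
        r=proj(p,'scene'); return (int((r[1]-x0+.5)*k),int((r[0]-y0+.5)*k))
    for ph,c in phis:
        y=yj-57
        q=(ax-120*np.sin(ph),50+120*np.cos(ph))
        cv2.line(b,P((ax,y,50)),P((q[0],y,q[1])),c,1)
        cv2.line(b,P((q[0],yj-67,q[1])),P((q[0],yj-135,q[1])),c,1)
    for X in (-75,75):
        for Y in(-55,55): cv2.circle(b,P((ax+X,yj+Y,12)),4,(0,255,0),-1)
    cv2.imwrite(dst,b)
if __name__=='__main__':
    ov('pics/scene8.png','pics/o8.png',[(.3,(0,0,255)),(.2,(255,0,255))],590,-188)
E
python3 ov.py
```

```text
(no output)
```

View pics/o8.png

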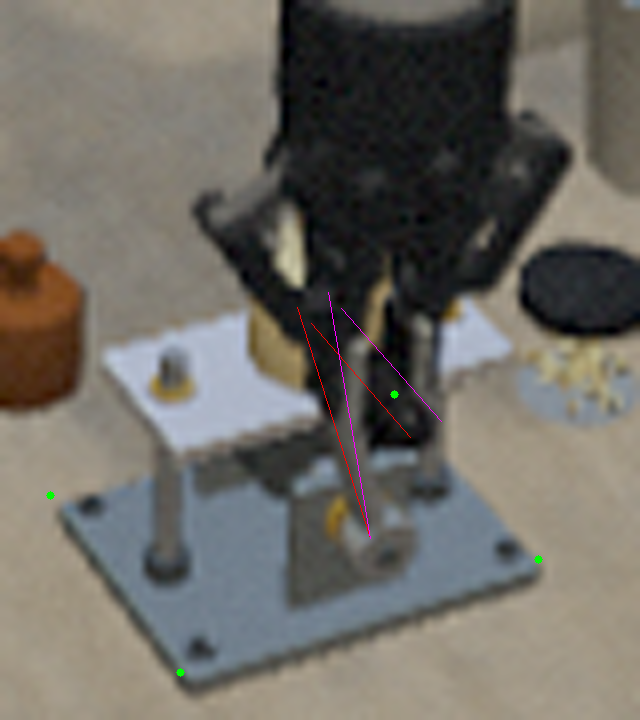

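>>> {"name": "move_arm", "arguments": {
  "targets": [
    [[0.1,-0.012,0.035,0,0,0,0],[0.1,-0.009,0.037,0,0,0,0],[0.1,-0.007,0.038,0,0,0,0],[0.1,-0.005,0.038,0,0,0,0],[0.1,0,0,0,0,0,0]]
  ]
}}

```text
time_s: 12.35
eef_pos: [578.9, -291.9, 160.2]
ee_rot: [0.5, 0.5, 0.5, -0.5]
force: [-6.7, 3.1, 10.3]
grip_width: 0.19
```

```bash
python3 -c "
from h import *
s,R=st()
for n in('scene',): save(n+'9',n)
from ov import ov
ov('pics/scene9.png','pics/o9.png',[(.13,(0,0,255))],591,-192)
"
```

```text
t 12.35 pos [ 578.9 -291.9  160.2] F [-6.7  3.1 10.3] T [0.46 1.36 0.1 ] g 0.19 j [-0.65  0.64  1.18 -0.    1.32 -0.65]
[[-0.0, 1.0, 0.001], [-0.0, 0.001, -1.0], [-1.0, -0.0, 0.0]]
```

View pics/o9.png

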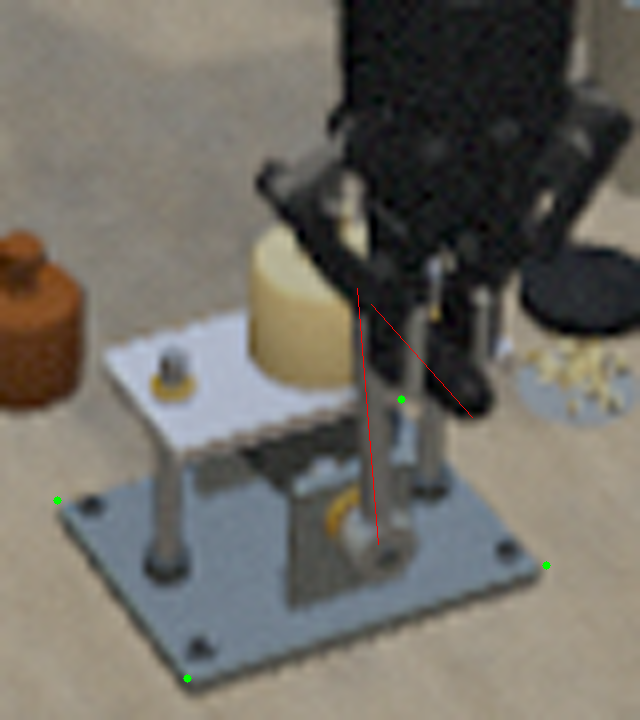

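```bash
python3 -c "
from ov import ov
ov('pics/scene1.png','pics/o1.png',[(1.4,(0,0,255))],590,-190)
import numpy as np
from scipy.optimize import least_squares as L
P=np.array([(472.8,50.8),(480.3,78.7),(494,104.5),(514.8,128.8),(539.3,146.3),(556.2,154.6),(578.9,160.2)])
g=lambda v:np.hypot(P[:,0]-v[0],P[:,1]-v[1])-v[2]
r=L(g,[590,30,120]);print(r.x,r.fun)
g=lambda v:np.hypot(P[:,0]-v[0],P[:,1]-30.5)-v[1]
r=L(g,[590,120]);print(r.x,r.fun)
"
```

```text
[602.92539085  31.21424117 131.50076215] [ 0.09034428 -0.00215466 -0.21655435 -0.01287359  0.00179389  0.43599403
 -0.29654962]
[603.61896728 132.41126679] [-0.02662947 -0.00731031 -0.1527397   0.07155832  0.05219818  0.4396589
 -0.37673592]
```

View pics/o1.png

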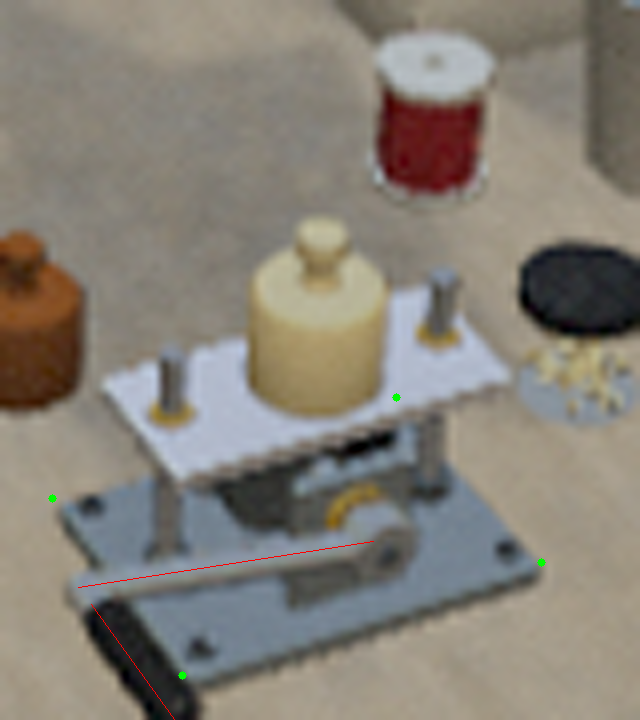

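```bash
python3 -c "
import cv2
a=cv2.imread('pics/scene9.png')[225:280,340:385];cv2.imwrite('pics/z9.png',cv2.resize(a,None,fx=12,fy=12,interpolation=cv2.INTER_CUBIC))
from h import *
for z in (50,100,150,170): print([np.round(proj((591-(z-50)*np.tan(f),-247,z),'scene'),2) for f in (0,.1,.2)])
print(np.round(proj((578.9,-325,168),'scene'),2),np.round(proj((578.9,-325,180),'scene'),2), np.round(proj((578.9,-291.9,160.2),'scene'),2))
"
```

```text
[array([267.1 , 356.48]), array([267.1 , 356.48]), array([267.1 , 356.48])]
[array([253.49, 357.42]), array([253.95, 355.87]), array([254.42, 354.29])]
[array([239.35, 358.4 ]), array([240.25, 355.24]), array([241.17, 352.  ])]
[array([233.54, 358.8 ]), array([234.61, 354.98]), array([235.71, 351.06])]
[251.2  369.27] [247.59 369.58] [246.54 362.85]
```

View pics/z9.png

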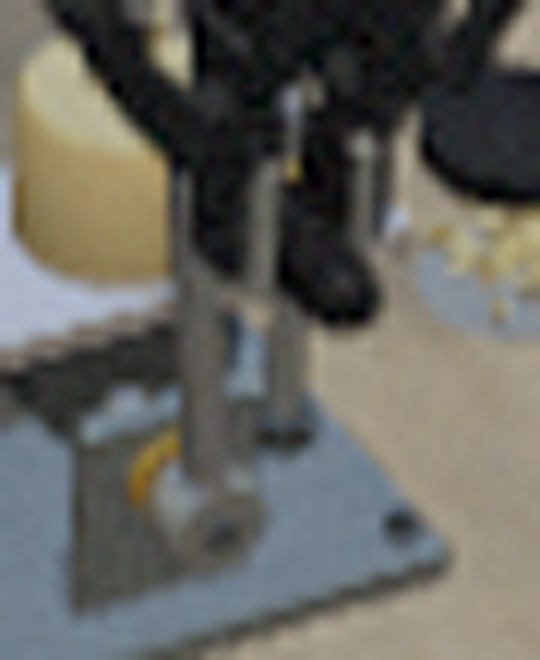

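The lever's slope in the zoom gives about 0.10 rad from upright, matching the tool position (axle x ≈ 591). Two more small steps to vertical.

>>> {"name": "move_arm", "arguments": {
  "targets": [
    [[0.1,-0.003,0.027,0,0,0,0],[0.1,-0.001,0.027,0,0,0,0],[0.1,0,0.027,0,0,0,0],[0.1,0,0,0,0,0,0],[0.1,0,0,0,0,0,0]]
  ]
}}

```text
time_s: 12.9
eef_pos: [591.1, -291.8, 160.6]
ee_rot: [0.5, 0.5, 0.5, -0.5]
force: [-4.0, 1.9, 7.6]
grip_width: 0.189
```

```bash
python3 -c "
from h import *
s,R=st()
save('scene10','scene');save('top10','top')
a=cv2.imread('pics/scene10.png')[225:280,340:385];cv2.imwrite('pics/z10.png',cv2.resize(a,None,fx=12,fy=12,interpolation=cv2.INTER_CUBIC))
"
```

```text
t 12.9 pos [ 591.1 -291.8  160.6] F [-4.   1.9  7.6] T [0.37 0.82 0.12] g 0.189 j [-0.64  0.67  1.14  0.    1.34 -0.64]
[[0.001, 1.0, 0.001], [0.0, 0.001, -1.0], [-1.0, 0.001, 0.0]]
```

View pics/z10.png

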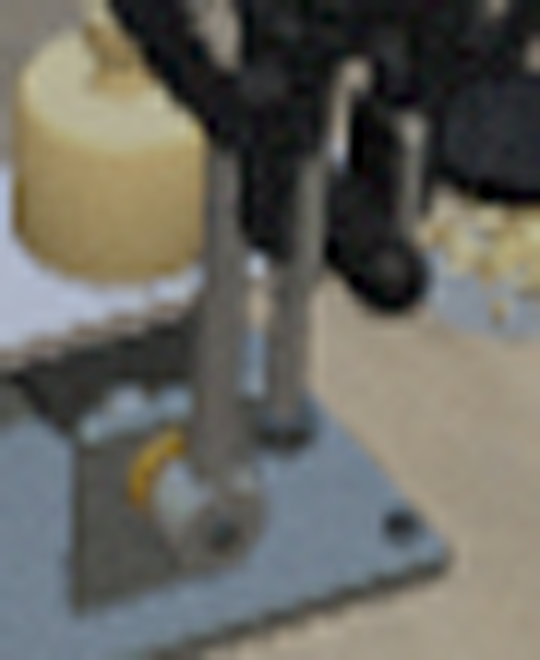

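View pics/scene10.png

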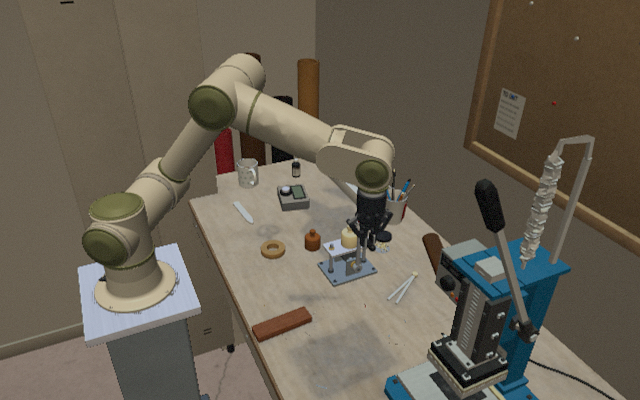

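View pics/top10.png

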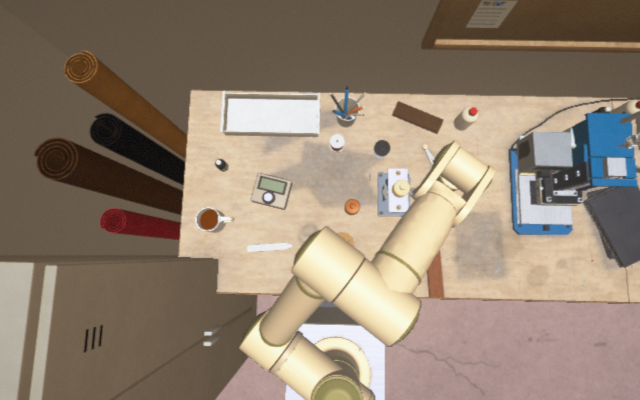

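```bash
python3 -c "
from h import *
for f in ('scene9','scene10'):
    g=cv2.cvtColor(cv2.imread('pics/%s.png'%f),cv2.COLOR_BGR2GRAY).astype(float)
    E=[]
    for r in range(239,248):
        w=g[r,353:361]; d=-np.diff(w); d[d<0]=0
        k=d.argmax(); l=slice(max(0,k-1),k+2); E.append((r,353.5+(np.arange(7)[l]*d[l]).sum()/d[l].sum()))
    E=np.array(E); p=np.polyfit(E[:,0],E[:,1],1); print(f,p[0].round(3),E[:,1].round(2))
for l in ['weight_mid','lever','spool','jar','tape','paint','mug','folder','readout']:
    print(l,[(np.round(r['point'],1).tolist(),round(r['confidence'],2)) for r in ctrl.recognise(l,'top')][:3])
"
```

```text
scene9 0.004 [353.5  353.5  353.5  353.5  353.5  353.65 353.54 353.5  353.5 ]
scene10 -0.497 [359.4  359.5  359.36 359.23 359.36 359.42 356.25 355.68 356.32]
weight_mid [([191.1, 401.9], 0.53), ([207.6, 351.5], 0.51)]
lever [([194.6, 392.4], 0.41)]
spool [([143.2, 334.1], 0.7), ([194.8, 393.0], 0.63), ([191.7, 412.1], 0.53)]
jar [([149.0, 378.1], 0.53), ([191.0, 411.0], 0.45)]
tape [([236.9, 346.8], 0.67), ([197.2, 391.7], 0.63)]
paint [([193.7, 410.9], 0.29)]
mug []
folder [([248.4, 268.7], 0.75)]
readout [([189.0, 271.2], 0.61)]
```

The edge fit is unusable because the finger edges interfere. The eye-read slope (−0.06, against −0.07 for exactly upright) and the tool position agree that the lever is upright. I'll settle briefly, then hand in.

>>> {"name": "move_arm", "arguments": {
  "targets": [
    [[0.1,0,0,0,0,0,0],[0.1,0,0,0,0,0,0],[0.1,0,0,0,0,0,0],[0.1,0,0,0,0,0,0],[0.1,0,0,0,0,0,0]]
  ]
}}

```text
time_s: 13.95
eef_pos: [591.1, -291.8, 160.6]
ee_rot: [0.5, 0.5, 0.5, -0.5]
force: [-4.3, 2.5, 7.8]
grip_width: 0.194
```

```bash
python3 -c "
from h import *
st();print(ctrl.finish_job())"
```

```text
t 13.95 pos [ 591.1 -291.8  160.6] F [-4.3  2.5  7.8] T [0.37 0.81 0.12] g 0.194 j [-0.64  0.67  1.14  0.    1.34 -0.64]
[[0.001, 1.0, 0.001], [0.0, 0.001, -1.0], [-1.0, 0.001, -0.0]]
the job is handed in; nothing more can be done
None
```

I pressed the read-out button fully down (20 N at z = 55.8 mm) and released it. Then I swung the jack's lever by its handle bar to upright and handed the job in at 14 s with the fingers still gripping it at 40 N. No verdict came back.

**What the last checks showed:**
- **Lever:** the fingers were steady at x = 591.1 mm, the axle position worked out from gripping the bar at rest. The lever's slope in the last scene picture, read by eye, agreed with upright to about 0.02 rad.
- **Weight and bystanders:** the last pictures show the brass weight upright on the raised platform. The brown look-alike and the bystanders I could see had not moved.
- **Button:** it looked fully up again in the pictures after the release.

**What failed or disagreed:**
- **Axle position:** the top camera alone put the axle about 5 mm lower in x (586 mm), and I trusted the grip position instead.
- **Bar in the pads:** the bar drifted about 8 mm towards the fingertips during the swing. This pushed the sideways force up to about 42 N part-way, until I corrected the path; it was about 9 N at the end.
- **Automatic checks:** the edge fit of the lever was unusable because the fingers got in the way. The recogniser missed the mug and the paint bottle in the last top picture, though both look unmoved there.

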